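# Lock a hammer-head stop post into the cart's slotted channel

### The job

Take the orange stop post out of its wooden block and put its hammer head into the cart's slotted channel between the blue marks, head lengthways along the slot, pressing it down gently against the spring strip until it is fully in. Then, still pressing lightly, give it a quarter turn so the head catches under the lips, and let go, leaving it standing upright and locked in place. Feel for the slot rather than forcing it, and leave everything else on the cart alone.

Things in the scene. Friction and masses are not known exactly. Their poses are not given: they have to be found in the camera images.
- post: Stop post, 60 mm tall, about 90 g, upright in the wooden block. Origin: centre of its underside, z up. From the bottom: steel hammer head 32 (x) x 10 (y) x 6 mm; neck 9 mm diameter, z 6 to 13; collar 28 mm diameter, z 13 to 18; orange grip 30 (x) x 16 (y) mm, z 18 to 60, white line along x on top. Grip and head are both long along x.
- post_grip (a point): Middle of the orange grip on the post's axis, 38 mm above the post's underside: pinch the grip here across its 16 mm (along the post's y).
- holder: Fixed wooden block 90 (x) x 70 (y) x 22 mm high with a pocket 40 (x) x 18 (y) mm, 16 mm deep, in its middle. The post's collar rests on its top and the head hangs in the pocket with 4 mm play (post underside 9 mm above the table). Lift the post straight up. Origin: centre of its underside.
- rail: Grey cradle 240 (x) x 140 (y) mm, fixed, end blocks 34 mm high; in it along x an aluminium C-channel, open upwards, 56 mm wide. Origin: centre of the cradle's underside. Lips' top at z 34 mm. The channel is set off the cradle's centre line towards +y by anything from 4 to 20 mm: this is NOT in any measured pose, so feel (or look) for the slot. It does not shift under 40 N.
- rail_mark (a point): On the cradle's centre line between the two blue marks (12 mm wide, beside the channel), at the height of the lips' top, z 34 mm. Axes: x along the slot, y across, z up. The post belongs here, within 15 mm along the slot, but across in the slot itself. Lips 4 mm thick, slot between them 12 mm wide, running 200 mm along x, closed at the ends; hollow below 50 mm wide.
- rail_strip (a point): On the cradle's centre line, at the free top of the black spring strip under the slot, 6 mm below the lips' top (z 28 mm). The strip pushes up 4 N at first touch and 0.8 N more per mm. Fully in, the post's collar rests on the lips, its underside 13 mm below the lips' top (strip 10 N). Over 45 N between post and channel is too rough.
- rail_locked (a point): On the cradle's centre line, 10 mm below the lips' top (z 24 mm): height of the post's underside when locked. The head can turn, either way, once its underside is lower than this; turned crosswise and let go, the strip holds the head up against the lips. If not turned, the strip pushes it back out to z 28 mm.
- cup_a: White espresso cup, 64 mm diameter, 58 mm high, loose; leave alone. Origin: centre of underside.
- cup_b: Blue espresso cup, as the white one; leave alone.
- tub: White plastic tub with green screw cap, 107 mm diameter, 88 mm high, loose; leave alone. Origin: centre of underside.
- gourd: Aluminium gourd with blue grip band, 75 mm diameter, 212 mm high, loose; leave alone. Origin: centre of underside.
- kettle: Brushed steel kettle, 176 mm diameter, 180 mm high, handle to +y, loose; leave alone. Origin: centre of underside.
- jar: Small jar, 60 mm diameter, 85 mm high, loose; leave alone. Origin: centre of underside.

How it is judged:
On the way, in this order (a step that is already met when the one before it is completed fails the run):
1. the head is fully in the slot, lengthways, at the marks (z of post in the frame of rail below 0.0235 m and angle between the x axis of post and the x axis of rail, either way round below 0.25 rad and x of post in the frame of rail_mark between -0.015 and 0.015 m and y of post in the frame of rail_mark between -0.001 and 0.025 m), for 0.1 s.
2. the head has been turned a quarter turn below the lips (z of post in the frame of rail below 0.0255 m and angle between the x axis of post and the y axis of rail, either way round below 0.3 rad), for 0.1 s.
At the end, for the whole second after the job is handed in: The post stands still and upright (within 7 degrees) in the slot, within 15 mm of the blue marks along the channel, its head under the lips (underside 8 to 14 mm below the lips' top) and crosswise to the slot within 17 degrees (z of post in the frame of rail between 0.0195 and 0.0258 m and angle between the x axis of post and the y axis of rail, either way round below 0.3 rad and angle between post's own z axis and vertical below 0.12 rad and x of post in the frame of rail_mark between -0.015 and 0.015 m and y of post in the frame of rail_mark between -0.001 and 0.025 m and linear speed of post below 0.02 m/s); the robot touches nothing.
It fails at once if the post is forced against the channel or cradle with more than 45 N (contact force between post and rail above 45 N).
It fails at once if a cup, the tub, the gourd, the kettle or the jar is moved more than 15 mm (distance of any of cup_a, cup_b, tub, gourd, kettle, jar from where it was at the start of the episode above 0.015 m).
It also fails if it takes over 61 s, if anything falls off the work surface, if the arm or the gripper's body presses on something with over 40 N, if the wrist force passes 120 N, or if a joint passes its speed limit or range.

### The arm

A 6-joint arm with a two-finger parallel gripper is mounted at the origin on the work surface. World frame = base frame: x ahead of the robot, y to its left, z up, the work surface at z = 0. Lengths are in m, angles in rad, forces in N, time in s.
With the tool pointing down it reaches from about 0.25 to 0.775 m from the base axis. Payload 4 kg.
Tool frame: the origin (TCP) lies at the very end of the fingers, on their centre line; the grasp point (between the pads) lies 19 mm behind it (robot.hold_point_z is the distance from the TCP to the grasp point, in m); z points along the fingers, y is the line along which they close (so a half turn about z gives the same grasp; the last joint's range is limited). The gripper opens to 94 mm and grips with 3 to 60 N. Pads are 16 mm wide; open, the fingers measure 119 mm over their backs; the gripper's body (75 mm by 177 mm) begins 78 mm behind the grasp point.
Start: joints at [-1.38, 0.087, 1.371, -0, 1.684, -0.103], TCP at [0.159, -0.526, 0.168] pointing down, gripper open.
Joint ranges: [-3.1, 3.1], [-0.76, 2.03], [0.27, 2.55], [-1.08, 4.22], [0.17, 2.65], [-2.57, 2.57]. Speed limits (rad/s): [2.79, 2.79, 3.14, 3.14, 3.14, 3.14].

### API

Orientations are given as [roll, pitch, yaw] about the fixed x, y, z axes, in that order (R = Rz(yaw) Ry(pitch) Rx(roll)).
In Python, from bench import robot gives the robot as it stands.
- The arm moves only by the tool carry_out, never from a script. Its argument "steps" is a list of rows, each a list of 3 entries, a list of its own where there are three numbers: the shift along the tool's x, y, z in m, then the turn about the tool's z in units of 10 degrees (1.0 is 10 degrees), then the closure, from -1 (fully open) to 1 (shut). In form: [[[tx, ty, tz], roll, jaw], ...]. A call has 1 to 10 rows; each row is the pose to reach, as a shift and turn from the pose commanded when the call began, along the tool's axes at that moment; what a row does not reach only later rows make up. A row lasts 1/8 s, in which the tool goes at most 62.5 mm and 10.7 degrees, less where a joint would pass 70% of its speed; a pose out of reach is approached as far as the arm can. A call with a gripper value outside its range is refused whole. The fingers move at their own pace and stop on an object; the grip force is fixed at half the most. Time passes only in rows, so rows that repeat a pose let the fingers close. It gives the time, the measured TCP pose, the force, the opening and the grip force at its end, in the units of the state.
- robot.get_obs(): the state, without advancing time (a new reading comes with each control period).
- robot.snapshot(name): name is "side" or "top"; returns a dict with "image" (384x512x3 uint8, red, green, blue), "z_map" (384x512 float32, m along the optical axis (not along the pixel's ray), 0 where there is no reading), "mtx" (3x3 intrinsics, pixels), "D" ([k1, k2, p1, p2, k3] as OpenCV has them; the pictures are not rectified), "R" (3x3) and "t" (3): a world point X has camera coordinates R X + t. Camera axes: x right, y down, z forward; pixel columns grow to the right and rows downward; lengths in m; the calibration is good to about 2 mm. A picture is of the moment at which its call begins.
- robot.close_job(): hands the job in; it is judged then, once.
The state is a dict: "time": time; "joint_positions": joint angles; "qvel": joint speeds; "joint_torque": joint torques, N m; "tool_pos": TCP position; "ee_rot": TCP orientation; "wrist_force": force on the tool from outside, world axes, zero at the start; "wrist_torque": the same for the moment, N m; "width": finger opening in m; "finger_force": force on a finger pad.
Only numpy, scipy, OpenCV 4.12 (cv2) and the standard library are available. Lean on these libraries where they do the work, as an engineer would, in place of code of your own. Each camera call takes 0.05 s, during which the arm holds its last target. There are 200 camera calls.

## Working session

There is one attempt and no reset: what is moved stays moved. The work goes in short steps, Python scripts to look and compute and a tool call to move; the robot and the scene stay as the last step left them, time stands still between calls to the robot, and variables do not carry over. Pictures are saved under pics/ and viewed, at most 10 in all, crops included, and the job is handed in when it is done.

Besides the shell and the picture viewer there is one more tool, called after "Request:" as name(argument=value, ...), one argument or row to a line, values as JSON. carry_out: Moves the arm, as the interface text tells. Its arguments: {"type":"object","properties":{"steps":{"type":"array","items":{"type":"array"}}},"required":["steps"]}

```bash
mkdir -p pics; cat > h.py <<'E'
import numpy as np, cv2, pickle
from bench import robot
def snap(n,f):
    s=robot.snapshot(n); pickle.dump(s,open(f'{f}.pkl','wb')); cv2.imwrite(f'pics/{f}.png',s['image'][:,:,::-1]); return s
def load(f): return pickle.load(open(f'{f}.pkl','rb'))
def at_z(s,u,v,z):
    p=cv2.undistortPoints(np.array([[[u,v]]],float),s['mtx'],s['D'])[0,0]
    R=np.array(s['R']);t=np.array(s['t']);d=R.T@np.array([p[0],p[1],1]);c=-R.T@t
    return c+d*(z-c[2])/d[2]
def depth(s,u,v):
    p=cv2.undistortPoints(np.array([[[u,v]]],float),s['mtx'],s['D'])[0,0]
    z=s['z_map'][int(round(v)),int(round(u))]
    return np.array(s['R']).T@(np.array([p[0],p[1],1])*z-np.array(s['t']))
E
python3 - <<'E'
from h import *
snap('top','top1');snap('side','side1')
o=robot.get_obs();print(o['time'],o['tool_pos'],o['ee_rot'],o['width'])
E
```

```text
0.1 [ 0.15914789 -0.52590267  0.16704186] [-3.13967665e+00 -1.82647338e-04  2.93742034e-01] 0.09405697031977661
```

View pics/top1.png

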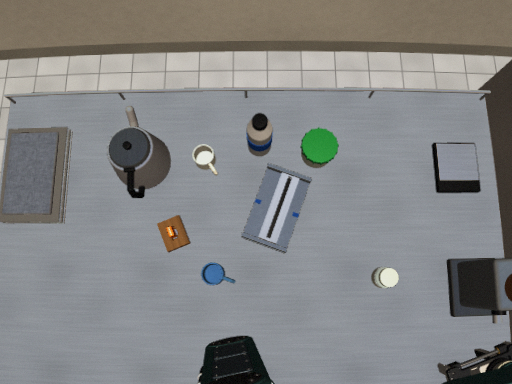

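View pics/side1.png

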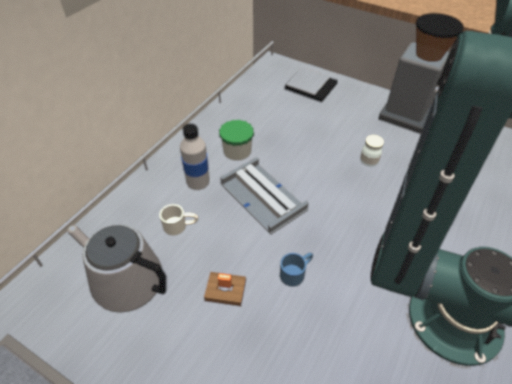

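The top picture shows the block at about (174,233) with the post at (173,232). The rail is near (276,208) with its blue marks at (258,201) and (296,214), and the kettle, cups, gourd and tub stand around it. I'll enlarge the block and rail.

```bash
python3 - <<'E'
from h import *
s=load('top1');im=s['image'][:,:,::-1]
a=cv2.resize(im[205:260,145:200],None,fx=7,fy=7,interpolation=cv2.INTER_CUBIC)
b=cv2.resize(im[160:255,235:315],None,fx=5,fy=5,interpolation=cv2.INTER_CUBIC)
c=np.zeros((475,800,3),np.uint8);c[:385,:385]=a;c[:475,395:795]=b
cv2.imwrite('pics/crop1.png',c)
print(np.linalg.inv(np.eye(3)@s['R'])@-np.array(s['t']))
for u,v in [(258,201),(296,214),(276,208),(173,232),(165,230),(213,273)]: print(u,v,depth(s,u,v).round(4))
E
```

```text
[ 0.36536931 -0.03376905  1.21491564]
258 201 [ 0.5941 -0.0373  0.0095]
296 214 [ 0.5535 -0.1513  0.0113]
276 208 [ 0.5693 -0.0906  0.0277]
173 232 [0.494  0.2054 0.0701]
165 230 [0.5055 0.2397 0.0219]
213 273 [0.3794 0.0965 0.0061]
```

View pics/crop1.png

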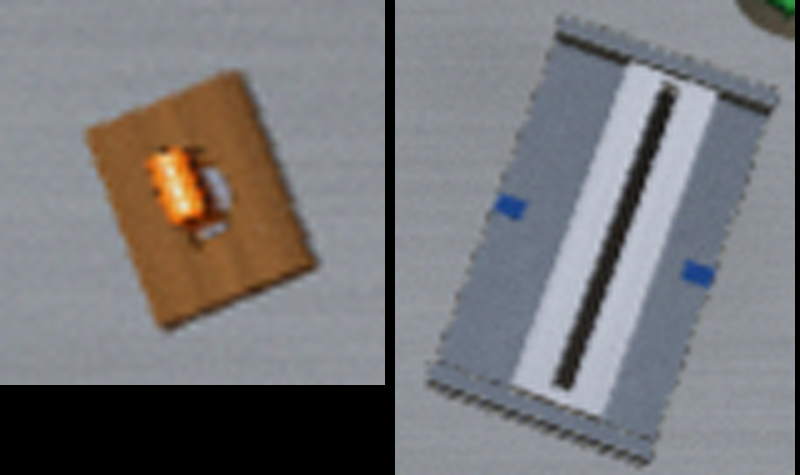

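Enlarged, the block's corners are at crop (87,130), (240,70), (317,265) and (163,328), and the grip top is near (174,185). The slot runs from (669,87) to (564,388), with the marks at (511,208) and (698,273).

```bash
python3 - <<'E'
from h import *
s=load('top1')
A=lambda x,y:(145+(x+.5)/7-.5,205+(y+.5)/7-.5)
B=lambda x,y:(235+(x-395+.5)/5-.5,160+(y+.5)/5-.5)
c=np.array([at_z(s,*A(*p),.022) for p in [(87,130),(240,70),(317,265),(163,328)]])
print('holder',c.mean(0),[np.linalg.norm(c[i]-c[(i+1)%4]).round(4) for i in range(4)])
for a,b in((1,2),(0,3)): d=c[a]-c[b];print('yaw',np.arctan2(d[1],d[0]))
e=[at_z(s,*A(*p),.069) for p in [(168,150),(190,222),(174,185)]];d=e[0]-e[1];print('post',e,np.arctan2(d[1],d[0]))
m=np.array([at_z(s,*B(*p),.011) for p in [(511,208),(698,273)]]);M=m.mean(0)
print('marks',m,M,np.linalg.norm(m[0]-m[1]))
l=np.array([at_z(s,*B(*p),.034) for p in [(669,87),(564,388)]]);d=l[0]-l[1];L=np.linalg.norm(d);yaw=np.arctan2(d[1],d[0]);d/=L
n=np.array([-d[1],d[0],0]);print('slot',l,L,yaw,'mid',l.mean(0),'mark->slot along,across',(M-l[1])@d-L/2,(l[0]-M)@n)
# white lips centre
im=s['image'].astype(int);w=(im.min(2)>150);w[:160]=0;w[255:]=0;w[:,:240]=0;w[:,310:]=0
n_,lab,st,_=cv2.connectedComponentsWithStats(w.astype(np.uint8));
for i in range(1,n_):
  if st[i,4]>100:
    v,u=np.where(lab==i);r=cv2.minAreaRect(np.c_[u,v].astype(np.float32));print(r,at_z(s,*r[0],.034))
o=robot.get_obs();R0=o['ee_rot'];print(R0)
E
```

```text
holder [0.49704133 0.21432095 0.022     ] [np.float64(0.07), np.float64(0.0904), np.float64(0.0699), np.float64(0.0913)]
yaw 0.3981513901260611
yaw 0.3987490582286328
post [array([0.51141799, 0.21891746, 0.069     ]), array([0.48191444, 0.20893253, 0.069     ]), array([0.49704597, 0.21598007, 0.069     ])] 0.32633180809315565
marks [[ 0.59324357 -0.03670984  0.011     ]
 [ 0.5529116  -0.14887582  0.011     ]] [ 0.57307759 -0.09279283  0.011     ] 0.11919679405269633
slot [[ 0.66226722 -0.1318264   0.034     ]
 [ 0.48187387 -0.06699504  0.034     ]] 0.19168950200501955 -0.3450144361909715 mid [ 0.57207054 -0.09941072  0.034     ] mark->slot along,across -0.00129053822981616 -0.00656849397670717
((278.6933898925781, 207.41798400878906), (19.022430419921875, 68.54203796386719), 20.170654296875) [ 0.56987339 -0.09829023  0.034     ]
[-3.13967665e+00 -1.82647338e-04  2.93742034e-01]
```

```bash
python3 - <<'E'
from h import *
s=load('top1')
for u,v in [(137,193),(130,193),(143,192),(133,180),(130,150),(165,160),(259,122),(320,147),(204,156)]: print(u,v,depth(s,u,v).round(3))
# anything >0.1 high near the post
uv=[(u,v) for u in range(100,230) for v in range(150,260)]
P=np.array([depth(s,*p) for p in uv]);k=P[:,2]>.1;Q=P[k]
d=np.hypot(Q[:,0]-.497,Q[:,1]-.2145);i=d.argmin();print(d.min(),Q[i],uv[np.where(k)[0][i]])
R=Q-[.497,.2145,0];y=.398;a=R[:,0]*np.cos(y)+R[:,1]*np.sin(y);b=R[:,0]*np.sin(y)-R[:,1]*np.cos(y)
print('inside body box+15mm',((abs(a)<.052)&(abs(b)<.104)).sum(), a[abs(b)<.104].min() if (abs(b)<.104).any() else None)
yaw=.2937;g=np.array([.497-.1591,.2145+.5259]);print('tool dx,dy',g@[np.cos(yaw),np.sin(yaw)],g@[np.sin(yaw),-np.cos(yaw)],'roll',-(np.degrees(.385-yaw))/10)
E
```

```text
137 193 [0.599 0.302 0.114]
130 193 [0.592 0.311 0.146]
143 192 [0.616 0.305 0.045]
133 180 [0.627 0.303 0.154]
130 150 [0.709 0.313 0.162]
165 160 [0.71  0.238 0.061]
259 122 [ 0.766 -0.041  0.212]
320 147 [ 0.738 -0.219  0.088]
204 156 [0.738 0.13  0.005]
0.1265037269120228 [0.58757174 0.30281734 0.12754028] (135, 196)
inside body box+15mm 0 0.1177221037459447
tool dx,dy 0.5377735461519342 -0.6108749324200278 roll -0.5231104669544415
```

Request:
carry_out(
  steps=[
    [[0.538,-0.611,0.05],-0.55,-1],
    [[0.538,-0.611,0.05],-0.55,-1],
    [[0.538,-0.611,0.05],-0.55,-1],
    [[0.538,-0.611,0.05],-0.55,-1],
    [[0.538,-0.611,0.05],-0.55,-1],
    [[0.538,-0.611,0.05],-0.55,-1],
    [[0.538,-0.611,0.05],-0.55,-1],
    [[0.538,-0.611,0.05],-0.55,-1],
    [[0.538,-0.611,0.05],-0.55,-1],
    [[0.538,-0.611,0.05],-0.55,-1],
  ],
)

```text
time: 1.35
tool_pos: [0.4185, 0.0431, 0.1294]
ee_rot: [3.141, -0.0, 0.39]
wrist_force: [1.9, 0.2, -0.4]
width: 0.094
finger_force: 0.0
```

Request:
carry_out(
  steps=[
    [[0,0,0],0,-1],
  ],
)

```text
time: 1.48
tool_pos: [0.4181, 0.0449, 0.1286]
ee_rot: [-3.14, 0.002, 0.398]
wrist_force: [-0.8, -0.3, -0.4]
width: 0.0941
finger_force: 0.0
```

Request:
carry_out(
  steps=[
    [[0.1385,-0.1257,0.025],0,-1],
    [[0.1385,-0.1257,0.025],0,-1],
    [[0.1385,-0.1257,0.025],0,-1],
    [[0.1385,-0.1257,0.025],0,-1],
    [[0.1385,-0.1257,0.025],0,-1],
    [[0.1385,-0.1257,0.025],0,-1],
  ],
)

```text
time: 2.22
tool_pos: [0.4986, 0.2081, 0.1055]
ee_rot: [3.141, -0.001, 0.387]
wrist_force: [0.7, -0.3, -0.6]
width: 0.0939
finger_force: 0.0
```

```bash
python3 - <<'E'
from h import *
s=snap('side','side2');o=robot.get_obs();print(o['tool_pos'],o['ee_rot'])
im=s['image'][250:320,180:270,::-1];cv2.imwrite('pics/crop2.png',cv2.resize(im,None,fx=6,fy=6,interpolation=cv2.INTER_CUBIC))
R=np.array(s['R']);t=np.array(s['t'])
for p in ([.4971,.2145,.069],o['tool_pos'],[.5110,.2204,.069],[.4832,.2086,.069]):
  print(((cv2.projectPoints(np.array([p],float),cv2.Rodrigues(R)[0],t,s['mtx'],s['D'])[0].ravel()-[180,250])*6).round(1))
E
```

```text
[0.49870681 0.20826621 0.10562862] [ 3.14101245e+00 -1.22293710e-03  3.87422370e-01]
[267.5 153.6]
[268.2  90.1]
[229.5 148.6]
[305.7 158.5]
```

View pics/crop2.png

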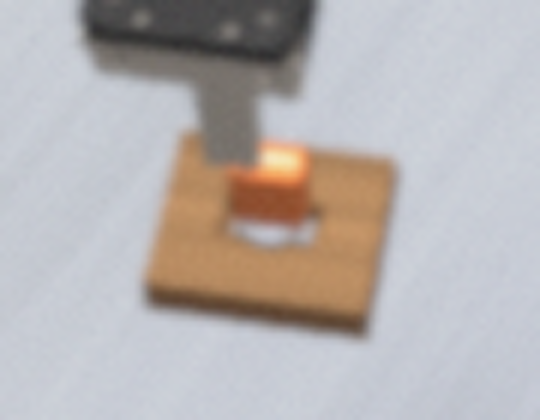

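The post's top lies at crop (270,160), where it was predicted. I'll correct by 6 mm, go down and grip.

Request:
carry_out(
  steps=[
    [[0.001,-0.006,0.0],0,-1],
    [[0.001,-0.006,0.04],0,-1],
    [[0.001,-0.006,0.06],0,-1],
    [[0.001,-0.006,0.077],0,-1],
    [[0.001,-0.006,0.077],0,-1],
    [[0.001,-0.006,0.077],0,0.2],
    [[0.001,-0.006,0.077],0,0.6],
    [[0.001,-0.006,0.077],0,1],
    [[0.001,-0.006,0.077],0,1],
    [[0.001,-0.006,0.077],0,1],
  ],
)

```text
time: 3.52
tool_pos: [0.4973, 0.2159, 0.0278]
ee_rot: [3.141, -0.0, 0.39]
wrist_force: [0.1, -0.8, -0.7]
width: 0.0477
finger_force: 0.0
```

Request:
carry_out(
  steps=[
    [[0,0,0],0,1],
    [[0,0,0],0,1],
    [[0,0,0],0,1],
    [[0,0,0],0,1],
  ],
)

```text
time: 4.03
tool_pos: [0.4973, 0.2158, 0.0277]
ee_rot: [3.141, 0.0, 0.39]
wrist_force: [0.4, 0.1, 1.1]
width: 0.0155
finger_force: 30.0
```

Request:
carry_out(
  steps=[
    [[0,0,-0.03],0,1],
    [[0,0,-0.06],0,1],
    [[0,0,-0.102],0,1],
    [[0,0,-0.102],0,1],
    [[0,0,-0.102],0,1],
    [[0,0,-0.102],0,1],
  ],
)

```text
time: 4.78
tool_pos: [0.496, 0.2155, 0.1275]
ee_rot: [-3.141, 0.004, 0.39]
wrist_force: [0.2, -0.6, -0.4]
width: 0.0152
finger_force: 30.0
```

```bash
python3 - <<'E'
from h import *
o=robot.get_obs();p=np.array(o['tool_pos']);y=o['ee_rot'][2];g=np.array([.5717,-.0990])-p[:2]
print(p,o['ee_rot'],o['width'],o['wrist_force'],g@[np.cos(y),np.sin(y)],g@[np.sin(y),-np.cos(y)],-np.degrees(-.345-y)/10)
E
```

```text
[0.49603851 0.21549904 0.12748288] [-3.14131948  0.00399635  0.38976476] 0.015236759982130097 [ 0.22605829 -0.58081013 -0.44599684] -0.04951369786303561 0.31966029511657984 4.209891943302075
```

Request:
carry_out(
  steps=[
    [[-0.049,0.32,0],4.2,1],
    [[-0.049,0.32,0],4.2,1],
    [[-0.049,0.32,0],4.2,1],
    [[-0.049,0.32,0],4.2,1],
    [[-0.049,0.32,0],4.2,1],
    [[-0.049,0.32,0],4.2,1],
    [[-0.049,0.32,0],4.2,1],
    [[-0.049,0.32,0],4.2,1],
    [[-0.049,0.32,0],4.2,1],
    [[-0.049,0.32,0],4.2,1],
  ],
)

```text
time: 6.02
tool_pos: [0.5735, -0.0975, 0.13]
ee_rot: [-3.142, -0.0, -0.341]
wrist_force: [-0.2, 0.0, -0.8]
width: 0.0151
finger_force: 30.0
```

Request:
carry_out(
  steps=[
    [[0,0,0],0,1],
    [[0,0,0],0,1],
    [[0,0,0],0,1],
  ],
)

```text
time: 6.4
tool_pos: [0.5735, -0.0987, 0.1298]
ee_rot: [3.142, -0.0, -0.343]
wrist_force: [0.9, 0.2, -0.7]
width: 0.0151
finger_force: 30.0
```

```bash
python3 - <<'E'
from h import *
s=snap('side','side3');o=robot.get_obs();print(o['tool_pos'],o['ee_rot'],o['wrist_force'])
p=np.array(o['tool_pos']);y=o['ee_rot'][2];g=np.array([.5717,-.0990])-p[:2]
print(g@[np.cos(y),np.sin(y)],g@[np.sin(y),-np.cos(y)],-np.degrees(-.345-y)/10)
im=s['image'][130:240,200:330,::-1];cv2.imwrite('pics/crop3.png',cv2.resize(im,None,fx=5,fy=5,interpolation=cv2.INTER_CUBIC))
R=np.array(s['R']);t=np.array(s['t'])
for q in ([.66227,-.13183,.034],[.48187,-.067,.034],[.5717,-.099,.034],np.r_[p[:2],p[2]-.0187]):
  print(((cv2.projectPoints(np.array([q],float),cv2.Rodrigues(R)[0],t,s['mtx'],s['D'])[0].ravel()-[200,130]+.5)*5-.5).round(1))
E
```

```text
[ 0.57354349 -0.09878015  0.12975705] [ 3.14149399e+00 -4.65949689e-05 -3.43361689e-01] [ 0.43005333 -0.4477808  -0.89634163]
-0.0016618687923720802 0.0008276345518794175 0.00938683028006337
[224.1 196.6]
[436.7 390. ]
[326.3 290.1]
[325.8 196. ]
```

View pics/crop3.png

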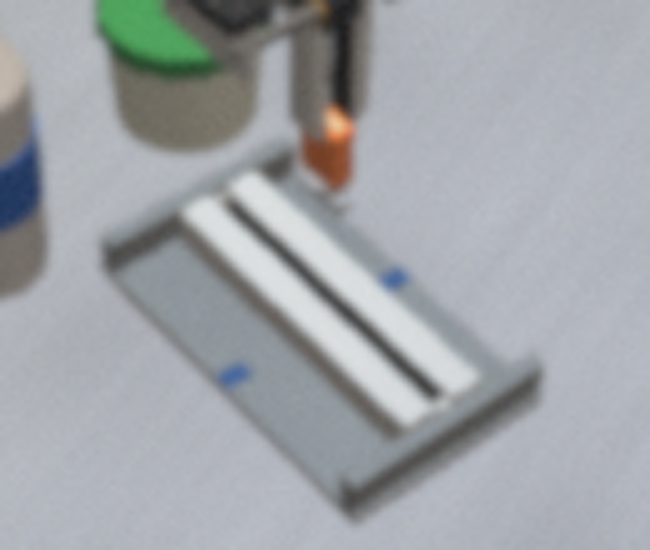

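The visible slot runs from (230,200) to (435,395) and passes through (326,291). That matches the top-camera projection at (326,290), and the post hangs straight. I'll go down to just above the lips.

Request:
carry_out(
  steps=[
    [[-0.0015,0.0008,0.03],0,1],
    [[-0.0015,0.0008,0.06],0,1],
    [[-0.0015,0.0008,0.074],0,1],
    [[-0.0015,0.0008,0.074],0,1],
    [[-0.0015,0.0008,0.074],0,1],
    [[-0.0015,0.0008,0.074],0,1],
  ],
)

```text
time: 7.2
tool_pos: [0.5729, -0.0992, 0.0573]
ee_rot: [-3.141, -0.003, -0.343]
wrist_force: [0.4, 0.1, -1.0]
width: 0.0156
finger_force: 30.0
```

Request:
carry_out(
  steps=[
    [[0,0,0.001],0,1],
    [[0,0,0.002],0,1],
    [[0,0,0.003],0,1],
    [[0,0,0.004],0,1],
    [[0,0,0.004],0,1],
  ],
)

```text
time: 7.82
tool_pos: [0.5722, -0.099, 0.0523]
ee_rot: [-3.142, -0.001, -0.343]
wrist_force: [0.1, -0.6, 1.3]
width: 0.0154
finger_force: 30.0
```

Request:
carry_out(
  steps=[
    [[0,0,0.0005],0,1],
    [[0,0,0.001],0,1],
    [[0,0,0.001],0,1],
  ],
)

```text
time: 8.2
tool_pos: [0.5716, -0.0987, 0.0502]
ee_rot: [-3.141, 0.001, -0.343]
wrist_force: [-0.3, 0.0, -0.7]
width: 0.0156
finger_force: 30.0
```

Request:
carry_out(
  steps=[
    [[0,0,0.001],0,1],
    [[0,0,0.002],0,1],
    [[0,0,0.002],0,1],
  ],
)

```text
time: 8.57
tool_pos: [0.5717, -0.0988, 0.0485]
ee_rot: [-3.142, 0.0, -0.343]
wrist_force: [0.3, 0.3, -1.1]
width: 0.0154
finger_force: 30.0
```

Request:
carry_out(
  steps=[
    [[0,0,0.001],0,1],
    [[0,0,0.002],0,1],
    [[0,0,0.002],0,1],
  ],
)

```text
time: 8.95
tool_pos: [0.5718, -0.0989, 0.0467]
ee_rot: [-3.142, 0.0, -0.343]
wrist_force: [0.6, 1.0, 0.0]
width: 0.0154
finger_force: 30.0
```

Request:
carry_out(
  steps=[
    [[0,0,0.001],0,1],
    [[0,0,0.002],0,1],
    [[0,0,0.003],0,1],
    [[0,0,0.003],0,1],
  ],
)

```text
time: 9.45
tool_pos: [0.5721, -0.0991, 0.0443]
ee_rot: [3.142, -0.001, -0.343]
wrist_force: [-0.6, 0.7, 4.5]
width: 0.0152
finger_force: 30.0
```

Request:
carry_out(
  steps=[
    [[0,0,0.001],0,1],
    [[0,0,0.002],0,1],
    [[0,0,0.003],0,1],
    [[0,0,0.003],0,1],
  ],
)

```text
time: 9.95
tool_pos: [0.5722, -0.0991, 0.0416]
ee_rot: [3.142, -0.001, -0.343]
wrist_force: [-2.0, 1.2, 6.8]
width: 0.0149
finger_force: 30.0
```

Request:
carry_out(
  steps=[
    [[0,0,0.0008],0,1],
    [[0,0,0.0016],0,1],
    [[0,0,0.0016],0,1],
    [[0,0,0.0016],0,1],
  ],
)

```text
time: 10.45
tool_pos: [0.5723, -0.0991, 0.0404]
ee_rot: [3.142, -0.001, -0.343]
wrist_force: [-1.2, 0.8, 7.9]
width: 0.0155
finger_force: 30.0
```

Request:
carry_out(
  steps=[
    [[0,0,0.0005],0,1],
    [[0,0,0.0008],0,1],
    [[0,0,0.0008],0,1],
  ],
)

```text
time: 10.82
tool_pos: [0.5723, -0.0991, 0.0398]
ee_rot: [-3.142, -0.002, -0.343]
wrist_force: [-2.5, 2.1, 7.9]
width: 0.0154
finger_force: 30.0
```

Request:
carry_out(
  steps=[
    [[0,0,0],-0.5,1],
    [[0,0,0],-1,1],
    [[0,0,0],-1.5,1],
    [[0,0,0],-2,1],
    [[0,0,0],-2,1],
  ],
)

```text
time: 11.45
tool_pos: [0.5734, -0.1, 0.0402]
ee_rot: [3.139, -0.004, 0.006]
wrist_force: [-0.7, -0.5, 7.6]
width: 0.0153
finger_force: 30.0
```

Turning freely, with no rise in force.

Request:
carry_out(
  steps=[
    [[0,0,0],-0.7,1],
    [[0,0,0],-1.4,1],
    [[0,0,0],-2.1,1],
    [[0,0,0],-2.8,1],
    [[0,0,0],-3.5,1],
    [[0,0,0],-3.5,1],
  ],
)

```text
time: 12.2
tool_pos: [0.5736, -0.1, 0.0403]
ee_rot: [3.137, -0.002, 0.617]
wrist_force: [0.2, -0.4, 8.0]
width: 0.0152
finger_force: 30.0
```

Request:
carry_out(
  steps=[
    [[0,0,0],-0.7,1],
    [[0,0,0],-1.4,1],
    [[0,0,0],-2.1,1],
    [[0,0,0],-2.8,1],
    [[0,0,0],-3.5,1],
    [[0,0,0],-3.5,1],
    [[0,0,0],-3.5,1],
    [[0,0,0],-3.5,1],
  ],
)

```text
time: 13.2
tool_pos: [0.5737, -0.1, 0.0403]
ee_rot: [3.137, 0.001, 1.227]
wrist_force: [-0.1, -0.2, 6.9]
width: 0.0153
finger_force: 30.0
```

Request:
carry_out(
  steps=[
    [[0,0,-0.001],0,1],
    [[0,0,-0.002],0,1],
    [[0,0,-0.002],0,1],
    [[0,0,-0.002],0,0.6],
    [[0,0,-0.002],0,0.4],
    [[0,0,-0.002],0,0.2],
    [[0,0,-0.002],0,0.0],
    [[0,0,-0.002],0,0.0],
    [[0,0,-0.002],0,0.0],
  ],
)

```text
time: 14.32
tool_pos: [0.5718, -0.099, 0.0403]
ee_rot: [-3.142, 0.0, 1.228]
wrist_force: [-0.6, -0.6, -0.2]
width: 0.047
finger_force: 0.0
```

Request:
carry_out(
  steps=[
    [[0,0,-0.02],0,0],
    [[0,0,-0.05],0,0],
    [[0,0,-0.1],0,0],
    [[0,0,-0.15],0,0],
    [[0,0,-0.2],0,0],
    [[-0.15,0.06,-0.2],0,0],
    [[-0.15,0.06,-0.2],0,0],
    [[-0.15,0.06,-0.2],0,0],
    [[-0.15,0.06,-0.2],0,0],
  ],
)

```text
time: 15.45
tool_pos: [0.5773, -0.263, 0.2392]
ee_rot: [-3.14, 0.0, 1.223]
wrist_force: [-0.9, 0.3, -0.2]
width: 0.0471
finger_force: 0.0
```

```bash
python3 - <<'E'
from h import *
a=snap('side','side4')['image'][130:240,200:330,::-1]
b=snap('top','top4')['image'][160:255,235:315,::-1]
c=np.zeros((440,800,3),np.uint8);c[:330,:390]=cv2.resize(a,(390,330),interpolation=cv2.INTER_CUBIC);c[:440,410:780]=cv2.resize(b,(370,440),interpolation=cv2.INTER_CUBIC)
cv2.imwrite('pics/crop4.png',c)
o=robot.get_obs();print(o['time'],o['tool_pos'],o['width'],o['wrist_force'])
E
```

```text
15.55 [ 0.57782869 -0.26007213  0.24015011] 0.04685231297702233 [ 0.69091889 -0.67229482 -0.30911521]
```

View pics/crop4.png

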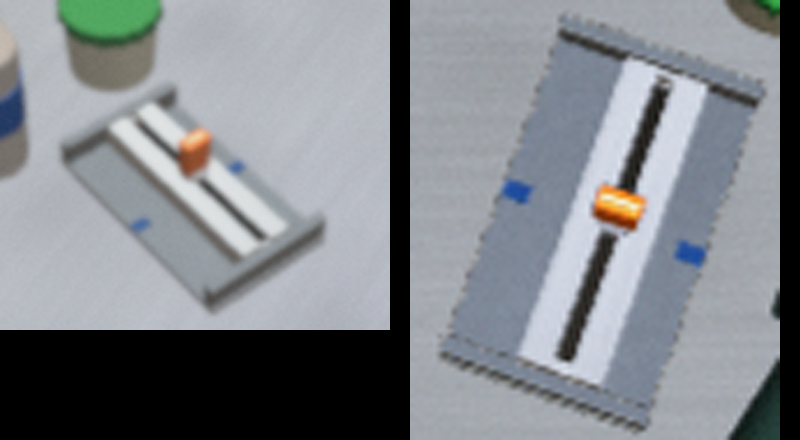

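The post stands upright and crosswise at the marks, with its grip top at crop (620,203). I'll check the height and angle.

```bash
python3 - <<'E'
from h import *
s=load('top4')
P=np.array([depth(s,u,v) for u in range(270,292) for v in range(195,215)])
Q=P[P[:,2]>.078];r=cv2.minAreaRect((Q[:,:2]*1000).astype(np.float32))
print(len(Q),np.median(Q[:,2]),Q[:,:2].mean(0),r,robot.get_obs()['time'])
x=Q[:,:2]-Q[:,:2].mean(0);v=np.linalg.svd(x)[2][0];print(np.arctan2(v[1],v[0]))
E
```

```text
61 0.08554319148117821 [ 0.56249384 -0.09526913] ((473.9407653808594, -64.19027709960938), (28.702363967895508, 225.13365173339844), 71.05529022216797) 15.55
2.8401052295450517
```

```bash
python3 - <<'E'
from h import *
s=load('top4')
P=np.array([depth(s,u,v) for u in range(272,289) for v in range(195,213)])
Q=P[(P[:,2]>.078)&(P[:,2]<.095)];x=Q[:,:2]-Q[:,:2].mean(0);v=np.linalg.svd(x)[2][0]
print(len(Q),np.median(Q[:,2]),Q[:,:2].mean(0),np.arctan2(v[1],v[0])%np.pi)
E
```

```text
58 0.08536678558522137 [ 0.57268994 -0.09845017] 1.2244644986292132
```

```bash
python3 -c "
from bench import robot
print(robot.close_job())"
```

```text
the job is handed in; nothing more can be done
None
```

I handed the job in with the stop post standing upright between the blue marks, its head turned crosswise under the lips; the hand-in gave no verdict, but my last camera check matched the locked height and angle, and none of the moves went near the other objects.

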